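# Square a cast building wall in the gluing jig and weight it down

### The arm

A 7-joint arm with a two-finger parallel gripper is mounted at the origin on the work surface. World frame = base frame: x ahead of the robot, y to its left, z up, the work surface at z = 0. Lengths are in mm, angles in rad, forces in N, time in s.
With the tool pointing down it reaches from about 425 to 825 mm from the base axis. Payload 3.6 kg.
Tool frame: the origin (TCP) lies where the fingers leave the gripper's body, on its centre line; the fingertips stand 73 mm ahead of it and the grasp point (between the pads) lies 54 mm ahead of it; z points along the fingers, y is the direction in which the jaws open and shut (so a half turn about z gives the same grasp; the last joint's range is limited). The gripper opens to 85 mm and grips with 20 to 120 N. Pads are 22 mm wide; open, the fingers measure 114 mm over their backs; the gripper's body (76 mm by 85 mm) begins 54 mm behind the grasp point. The pads swing forward as they close: fully open they stand 13 mm farther back than shut.
Start: joints at [-1.25, 0.615, -0.013, 1.423, 0.008, 1.103, -0.04], TCP at [220.898, 611.287, 303.897] pointing down, gripper open.
Joint ranges: [-3.12, 3.12], [-0.3, 2.06], [-1.34, 1.32], [0.26, 2.42], [-1.36, 4.5], [0.01, 1.98], [-2.84, 2.84]. Speed limits (rad/s): [2.79, 2.79, 3.14, 3.14, 3.14, 3.14, 3.14].

### API

Orientations are given as a 3x3 rotation matrix whose columns are the frame's x, y, z axes.
In Python, from workcell import manip, cams, nets gives the robot as it stands. The module is installed in compiled form; this text tells all that it offers.
- The arm moves only by the tool play_rows, never from a script. Its argument "deltas" is a list of rows, each a list of 6 numbers: the shift along the tool's x, y, z in m, then the turn, a rotation vector about the tool's x, y, z in degrees. In form: [[dx, dy, dz, rx, ry, rz], ...]. A call has 1 to 20 rows; each row shifts and turns the pose as measured when the row begins, along the tool's axes as they then stand; what a row does not reach is not made up. A row lasts 1/8 s, in which the tool goes at most 62.5 mm and 10.7 degrees, less where a joint would pass 70% of its speed; a pose out of reach is approached as far as the arm can. A call is refused whole if a number of a shift passes 0.0625 or a number of a turn 10.7, either way. A call with a gripper value outside its range is refused whole. "jaw" is the opening, from 0 (shut) to 1 (fully open), set as the call begins (left out, the last holds). The fingers move at their own pace and stop on an object; "force" is the grip in N (left out, the last holds). Time passes only in rows, so rows that do not move let the fingers close. It gives the time, the measured TCP pose, the force and the opening at its end, in the units of the state.
- manip.state(): the state, without advancing time (a new reading comes with each control period).
- cams.capture(name): name is "side" or "top"; returns a dict with "frame" (384x512x3 uint8, red, green, blue), "fx", "fy", "cx", "cy" (pixels), "R" (3x3) and "t" (3): a world point X has camera coordinates R X + t. Camera axes: x right, y down, z forward; pixel columns grow to the right and rows downward; lengths in mm; the calibration is good to about 2 mm. A picture is of the moment at which its call begins. There is no depth.
- manip.finish_job(): hands the job in, once; it reports no verdict.
Trained networks look in a picture, given as the dict that the camera call returned (one of the last four; its "shot" number tells which), for a name from the list of things; names that differ only in an ending like _2 or _b are one class to them, and where a whole thing is asked for, a point or a joint stands for the part that bears it (a point fixed in the world has none). Each returns a list of dicts, best first, with "confidence" (0 to 1); they miss things now and then, are a little off and sometimes report something else, mostly with a low value. They report only what shows in the picture. A call takes as long as a camera call. They do not tell look-alikes from the thing itself.
- nets.regions_of(thing, picture): "mask" (384x512 bool, what is visible of it).
- nets.spot_point(thing, picture): "at" ([x, y, z] in mm, in the coordinates of the camera as it stood for that picture, good to about 4 mm: a listed point, or the origin of a listed thing).
The state is a dict: "time": time; "joints": joint angles; "dq": joint speeds; "joint_torque": joint torques, N m; "eef_pos": TCP position; "orientation": TCP orientation; "wrist_force": force on the tool from outside, world axes, zero at the start; "ft_torque": the same for the moment, N m; "gripper_width": finger opening in mm.
Only numpy, scipy, OpenCV 4.12 (cv2) and the standard library are available. Lean on these libraries where they do the work, as an engineer would, in place of code of your own. Each camera call takes 0.05 s, during which the arm holds its last target. There are 200 camera calls.

### The job

Slide the long brick wall casting across the plate of the gluing jig, without lifting it, until it sits flush in the corner: its long edge tight along the long fence and its short edge tight against the short fence. Then lay the steel setting-up block flat on the middle of the wall, setting it down gently so that the wall stays put, and let go. Leave the glue bottle, the model pickup and the smaller end wall where they are.

Things in the scene. Friction and masses are not known exactly. Their poses are not given: they have to be found in the camera images.
- jig: gluing jig, fixed: flat steel plate 280 (x) x 220 (y) x 4 mm with two aluminium fences 14 mm high on it. Origin: centre of the plate's underside, on the table; z up; plate top at z = 4. Long fence along the +y side, inner face at y = +102 mm, from x = -140 to +120; short fence along the +x side, inner face at x = +132 mm, from y = -77 to +93. The other two sides are open
- jig_corner (a point): point on the plate's top where the lines of the two inner fence faces cross, at x = +132, y = +102, z = +4 mm of the jig; axes as the jig
- wall: long wall: brick-red plaster casting, two rows of four windows, 150 (x) x 90 (y) x 10 mm thick, 0.2 kg, loose, lying windows up on the plate, its x within 20 degrees of the jig's x. Origin: centre of its underside. Windows are recesses up to 3 mm deep between flat pilasters and bands. Flush in the corner its centre is at x = +57, y = +57 mm in the jig's frame
- weight: steel setting-up block with a pattern of round holes, 76 mm (its x) x 51 mm (its y) x 25 mm high, about 0.66 kg, loose, lying flat on the table. Origin: centre of its underside, z up
- glue: white glue bottle standing on the table, 36 mm across, 85 mm tall; origin at the centre of its base; to be left alone
- pickup: small silver die-cast pickup, 75 x 30 x 28 mm, standing on its wheels; origin under its centre, at the table; to be left alone
- end_wall: the smaller end wall, like the long wall but with two rows of two windows, 78 mm (its x) x 90 mm (its y) x 10 mm, lying flat on the table off the jig; origin at the centre of its underside; to be left alone
Not all that is in view belongs to the job. Leave any blue or pink look-alike of the weight alone.

How it is judged (in metres and radians):
On the way, in this order (a step that is already met when the one before it is completed fails the run):
1. the long wall lies flush against both fences of the jig (x of wall in the frame of jig above 0.055 m and y of wall in the frame of jig above 0.055 m and angle between the x axis of wall and the x axis of jig, either way round below 0.02 rad and z of wall in the frame of jig below 0.007 m), for 0.2 s.
2. then the block lies flat on the middle of the wall (horizontal distance between weight and wall below 0.02 m and z of weight in the frame of wall between 0.007 and 0.013 m and angle between weight's own z axis and vertical below 0.05 rad), for 0.2 s.
At the end, for the whole second after the job is handed in: The long wall lies flat on the jig's plate, its centre within 2 mm of the flush position against each fence and its edges parallel to the fences within 0.02 rad; the block lies flat on top of it (tilt below 0.05 rad), its centre within 20 mm of the wall's centre; both at rest (all of step 1 and all of step 2 and angle between wall's own z axis and vertical below 0.03 rad and linear speed of each of weight, wall below 0.02 m/s); the robot touches nothing.
It fails at once if the long wall is lifted or tipped off the plate (z of wall in the frame of jig above 0.015 m or angle between wall's own z axis and vertical above 0.15 rad).
It fails at once if the block is dropped or banged onto the brittle wall (faster than 0.4 m/s within 20 mm above it, as after a fall of about 10 mm or more) (horizontal distance between weight and wall below 0.07 m and z of weight in the frame of wall below 0.03 m and linear speed of weight above 0.4 m/s).
It fails at once if the glue bottle, the pickup or the end wall is moved more than 20 mm (distance of any of glue, pickup, end_wall from where it was at the start of the episode above 0.02 m).
It also fails if it takes over 64 s, if anything falls off the work surface, if the arm or the gripper's body presses on something with over 40 N, if the wrist force passes 120 N, or if a joint passes its speed limit or range.

## Working session

There is one attempt and no reset: what is moved stays moved. The work goes in short steps, Python scripts to look and compute and a tool call to move; the robot and the scene stay as the last step left them, time stands still between calls to the robot, and variables do not carry over. Pictures are saved under pics/ and viewed, about 8 in all and at most 12, crops included, and the job is handed in when it is done.

Besides the shell and the picture viewer there is one more tool, called by a JSON object that holds its "op" and its "data", one argument or row to a line. play_rows: Moves the arm, as the interface text tells. Its arguments: {"type":"object","properties":{"deltas":{"type":"array","items":{"type":"array","items":{"type":"number"}}},"jaw":{"type":"number"},"force":{"type":"number"}},"required":["deltas"]}

```bash
mkdir -p pics; cat > h.py <<'E'
import numpy as np, cv2
from workcell import manip, cams, nets
def cap(n,fn=None):
    p=cams.capture(n)
    if fn: cv2.imwrite('pics/'+fn,cv2.cvtColor(p['frame'],cv2.COLOR_RGB2BGR))
    return p
def w(p,c): return np.array(p['R']).T@(np.array(c)-np.array(p['t']))
def pix2w(p,u,v,z):
    R=np.array(p['R']);t=np.array(p['t']);C=-R.T@t
    d=R.T@np.array([(u-p['cx'])/p['fx'],(v-p['cy'])/p['fy'],1.])
    return C+d*(z-C[2])/d[2]
def w2pix(p,X):
    c=np.array(p['R'])@np.array(X)+np.array(p['t']);return np.array([p['fx']*c[0]/c[2]+p['cx'],p['fy']*c[1]/c[2]+p['cy']])
E
python3 - <<'E'
from h import *
np.set_printoptions(precision=1,suppress=True)
ps=[cap(n,n+'0.png') for n in('top','side')]
for p in ps:
    print('C',-np.array(p['R']).T@p['t'],p['fx'])
    for th in['jig','jig_corner','wall','weight','glue','pickup','end_wall']:
        for d in nets.spot_point(th,p)[:3]: print(th,round(d['confidence'],2),w(p,d['at']),w2pix(p,w(p,d['at'])))
s=manip.state();print({k:np.round(v,3) for k,v in s.items()})
a=[cv2.imread('pics/%s0.png'%n) for n in('top','side')]
E
```

```text
C [ 438.6   29.6 1614.2] 493.08061481308505
jig 0.58 [567.   52.    5.7] [242.7 196.4]
jig_corner 0.72 [702.7 150.9   3.4] [213.  155.4]
wall 0.72 [556.1  49.5   2.9] [243.4 199.8]
wall 0.51 [ 572.6 -377.     3.3] [373.5 195.3]
weight 0.97 [ 748.2 -240.3   -2.1] [330.9 142.6]
weight 0.68 [ 612.3 -248.    -1.6] [333.8 183.3]
weight 0.58 [ 692.9 -386.7    0.4] [375.5 159.1]
glue 0.55 [ 570.4 -382.1    3.5] [375.1 196. ]
pickup 0.52 [ 441.7 -255.1   -1.2] [336.7 235.2]
end_wall 0.58 [420.7 372.6  -2. ] [144.  241.1]
C [ 243.4 -678.2  858.2] 418.77008324648136
jig 0.7 [571.5  56.3   0.6] [254.1 199.9]
jig_corner 0.69 [697.5 153.7   0.9] [277.9 165.4]
wall 0.55 [560.5  50.1   2. ] [251.4 202.2]
weight 0.76 [ 694.4 -385.3   -1.1] [388.3 311.9]
weight 0.68 [ 746.2 -241.7    0.7] [368.9 255.5]
weight 0.59 [ 612.3 -251.1    3.2] [325.  278.4]
glue 0.79 [ 564.9 -371.8   -1.4] [335.9 331.2]
pickup 0.65 [ 442.7 -253.5   -1.2] [261.1 309.1]
end_wall 0.82 [426.3 373.3   0.4] [170.2 149.5]
{'time': np.float64(0.8), 'joints': array([-1.2,  0.6, -0. ,  1.4,  0. ,  1.1, -0. ]), 'dq': array([-0.,  0., -0.,  0.,  0., -0., -0.]), 'joint_torque': array([  0. , -46.9,   0.3, -17.1,   0. ,   0. ,   0. ]), 'eef_pos': array([220.9, 611.3, 303.9]), 'orientation': array([[-0.9,  0.3, -0. ],
       [ 0.3,  0.9, -0. ],
       [ 0. , -0. , -1. ]]), 'wrist_force': array([-0.5,  0.1,  0.2]), 'ft_torque': array([-0., -0., -0.]), 'gripper_width': np.float64(85.607)}
```

```bash
python3 - <<'E'
import cv2
a=cv2.imread('pics/top0.png')[120:270,120:410]
cv2.imwrite('pics/top0c.png',cv2.resize(a,None,fx=2.75,fy=2.75,interpolation=cv2.INTER_CUBIC))
E
```

```text
(no output)
```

View pics/top0c.png

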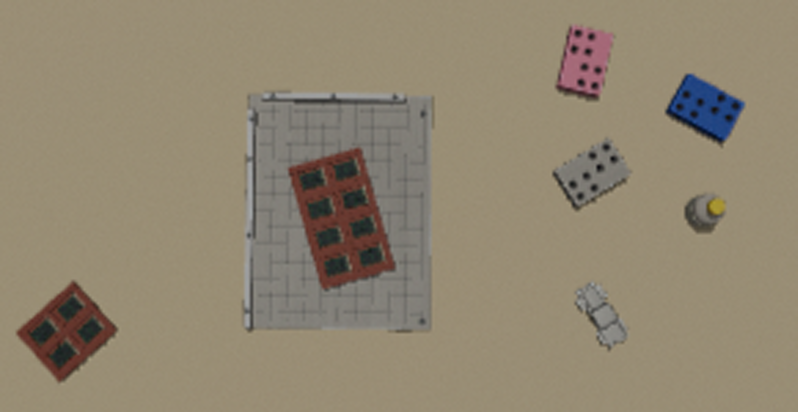

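View pics/side0.png

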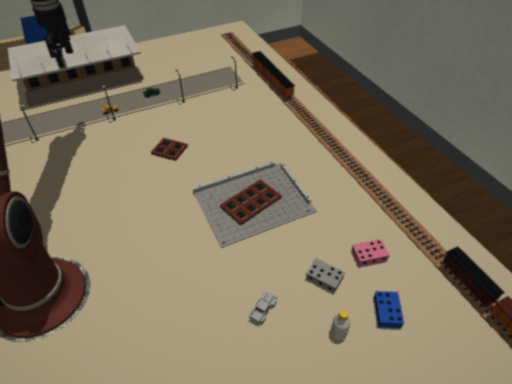

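```bash
cat > meas.py <<'E'
from h import *
from scipy.optimize import least_squares
def fitrect(p,mask,L,W,z,guess):
    """fit a rectangle L x W whose visible top lies at z, by its mask's contour (outer)"""
    up=8
    m=cv2.GaussianBlur(cv2.resize(mask.astype(np.float32),None,fx=up,fy=up,interpolation=cv2.INTER_LINEAR),(0,0),4)
    c=max(cv2.findContours((m>.5).astype(np.uint8),0,cv2.CHAIN_APPROX_NONE)[0],key=cv2.contourArea)[:,0,:]
    c=(c+.5)/up-.5
    P=np.array([pix2w(p,u,v,z)[:2] for u,v in c[::3]])
    def res(q):
        d=P-q[:2];co,si=np.cos(q[2]),np.sin(q[2])
        x=np.abs(d@[co,si])-L/2;y=np.abs(d@[-si,co])-W/2
        return np.where((x>0)&(y>0),np.hypot(x,y),np.maximum(x,y))
    r=least_squares(res,guess,loss='soft_l1',f_scale=2)
    (cx,cy),sz,a=cv2.minAreaRect(P.astype(np.float32))
    return r.x,np.sqrt(np.mean(r.fun**2)),(cx,cy,sz,a)
E
python3 - <<'E'
from meas import *
np.set_printoptions(precision=3,suppress=True)
for n in('top','side'):
    p=cap(n)
    for th,L,W,z,g in(('jig',280,220,4,(570,52,0)),('wall',150,90,14,(557,50,.27)),('weight',76,51,25,(612,-250,-.9)),('weight',76,51,25,(612,-250,-.5))):
        for d in nets.regions_of(th,p):
            v,u=np.nonzero(d['mask']);c=pix2w(p,u.mean(),v.mean(),z)
            if np.hypot(c[0]-g[0],c[1]-g[1])<40:
                print(n,th,round(d['confidence'],2),*fitrect(p,d['mask'],L,W,z,g))
E
```

```text
top jig 0.63 [568.016  51.737  -0.004] 1.3307163638379096 (569.3455810546875, 52.902706146240234, (222.87530517578125, 285.5823059082031), 89.90635681152344)
top wall 0.56 [558.348  48.542   0.272] 1.1883514523936414 (558.59326171875, 48.066680908203125, (154.7349853515625, 95.09168243408203), 16.232257843017578)
top weight 0.73 [ 611.13  -247.393   -1.049] 1.5597301273844009 (611.6547241210938, -247.63922119140625, (51.64300537109375, 81.03375244140625), 28.15667152404785)
top weight 0.73 [ 611.13  -247.393   -1.049] 1.5597298363701204 (611.6547241210938, -247.63922119140625, (51.64300537109375, 81.03375244140625), 28.15667152404785)
side jig 0.9 [569.52   55.206  -0.021] 6.322953401049758 (571.5951538085938, 58.05040740966797, (238.932373046875, 288.0257568359375), 89.32714080810547)
side wall 0.87 [558.172  46.602   0.29 ] 2.1217537707094825 (558.3582763671875, 47.15325927734375, (154.3964080810547, 97.75996398925781), 15.661332130432129)
side weight 0.68 [ 607.384 -253.374   -1.042] 5.839583757956226 (607.3051147460938, -253.94674682617188, (67.33911895751953, 82.67401885986328), 31.14260482788086)
side weight 0.68 [ 607.384 -253.374   -1.042] 5.839583777661043 (607.3051147460938, -253.94674682617188, (67.33911895751953, 82.67401885986328), 31.14260482788086)
```

```bash
cat > go.py <<'E'
"""go.py x y z yaw_deg(of tool y axis, mod 180): remaining shift in tool axes [mm] and turn [deg]"""
import sys
from h import *
s=manip.state();R=np.array(s['orientation']);p=np.array(s['eef_pos'])
x,y,z,a=map(float,sys.argv[1:5])
cur=np.degrees(np.arctan2(R[1,1],R[0,1]));d=(a-cur+90)%180-90
print('t',round(s['time'],2),'pos',p.round(1),'yaw',round(cur,2),'tilt',R[2].round(4),'F',np.round(s['wrist_force'],1),'w',round(s['gripper_width'],1),'q',np.round(s['joints'],2))
print('shift now-axes',(R.T@(np.array([x,y,z])-p)).round(1),'rz',round(-d,2))
c=np.radians(cur+d);Rn=np.c_[[np.sin(c),-np.cos(c),0],[np.cos(c),np.sin(c),0],[0,0,-1]]
print('shift turned-axes',(Rn.T@(np.array([x,y,z])-p)).round(1))
E
python3 go.py 575 -14 130 15.6
```

```text
t 1.3 pos [220.9 611.3 303.9] yaw 70.13 tilt [ 1.e-04 -0.e+00 -1.e+00] F [ 0.9  0.5 -0.3] w 85.3 q [-1.25  0.61 -0.01  1.42  0.01  1.1  -0.04]
shift now-axes [-545.5 -467.7  173.9] rz 54.53
shift turned-axes [697.5 172.9 173.9]
```

```bash
sed -i 's/\[np.sin(c),-np.cos(c),0\]/[-np.sin(c),np.cos(c),0]/' go.py
```

{"op": "play_rows", "data": {
  "deltas": [
    [-0.042, -0.036, 0.0134, 0, 0, 0],
    [-0.042, -0.036, 0.0134, 0, 0, 0],
    [-0.042, -0.036, 0.0134, 0, 0, 0],
    [-0.042, -0.036, 0.0134, 0, 0, 0],
    [-0.042, -0.036, 0.0134, 0, 0, 0],
    [-0.042, -0.036, 0.0134, 0, 0, 0],
    [-0.042, -0.036, 0.0134, 0, 0, 0],
    [-0.042, -0.036, 0.0134, 0, 0, 0],
    [-0.042, -0.036, 0.0134, 0, 0, 0],
    [-0.042, -0.036, 0.0134, 0, 0, 0],
    [-0.042, -0.036, 0.0134, 0, 0, 0],
    [-0.042, -0.036, 0.0134, 0, 0, 0],
    [-0.042, -0.036, 0.0134, 0, 0, 0],
    [0, 0, 0, 0, 0, 9.1],
    [0, 0, 0, 0, 0, 9.1],
    [0, 0, 0, 0, 0, 9.1],
    [0, 0, 0, 0, 0, 9.1],
    [0, 0, 0, 0, 0, 9.1],
    [0, 0, 0, 0, 0, 9.1]
  ],
  "jaw": 1
}}

```text
time: 3.68
eef_pos: [595.0, -31.4, 122.9]
orientation: [[-0.236, 0.972, 0.016], [0.972, 0.236, 0.01], [0.006, 0.018, -1.0]]
wrist_force: [-0.4, -0.9, -0.2]
gripper_width: 85.4
```

```bash
python3 go.py 575 -14 95 15.6
```

```text
t 3.67 pos [595.  -31.4 122.9] yaw 13.67 tilt [ 0.0064  0.0178 -0.9998] F [-0.4 -0.9 -0.2] w 85.4 q [-0.1   0.76  0.2   1.77 -0.25  0.62  0.49]
shift now-axes [ 21.5 -15.8  27.8] rz -1.93
shift turned-axes [ 22.1 -14.5  27.9]
```

```bash
cat >> go.py <<'E'
dz=R.T@[0,0,-1.];print('fix tilt rx ry',np.degrees([-dz[1],dz[0]]).round(2))
E
```

{"op": "play_rows", "data": {
  "deltas": [
    [0.006, -0.007, 0.014, 1.0, -0.4, -1.9],
    [0.006, -0.007, 0.014, 0, 0, 0],
    [0, 0, 0, 0, 0, 0]
  ]
}}

```text
time: 4.05
eef_pos: [577.3, -21.5, 92.6]
orientation: [[-0.28, 0.96, -0.002], [0.96, 0.28, -0.001], [-0.001, -0.002, -1.0]]
wrist_force: [-0.0, 0.4, -0.2]
gripper_width: 85.4
```

```bash
python3 go.py 575 -14 80 15.6
```

```text
t 4.05 pos [577.3 -21.5  92.6] yaw 16.28 tilt [-6.0e-04 -2.4e-03 -1.0e+00] F [-0.   0.4 -0.2] w 85.4 q [-0.11  0.79  0.18  1.83 -0.24  0.55  0.51]
shift now-axes [ 7.9 -0.1 12.6] rz 0.68
shift turned-axes [ 7.9 -0.2 12.6]
fix tilt rx ry [-0.14  0.04]
```

{"op": "play_rows", "data": {
  "deltas": [
    [0, 0, 0.007, 0, 0, 0],
    [0, 0, 0.006, 0, 0, 0.6],
    [0, 0, 0.001, 0, 0, 0]
  ]
}}

```text
time: 4.42
eef_pos: [578.1, -21.7, 77.9]
orientation: [[-0.272, 0.962, -0.001], [0.962, 0.272, -0.001], [-0.001, -0.001, -1.0]]
wrist_force: [-0.4, 0.3, -0.6]
gripper_width: 85.5
```

{"op": "play_rows", "data": {
  "deltas": [
    [0, 0, 0.003, 0, 0, 0],
    [0, 0, 0, 0, 0, 0]
  ]
}}

```text
time: 4.68
eef_pos: [578.4, -22.0, 74.8]
orientation: [[-0.272, 0.962, -0.0], [0.962, 0.272, -0.002], [-0.002, -0.001, -1.0]]
wrist_force: [-0.5, 0.4, -0.5]
gripper_width: 85.6
```

{"op": "play_rows", "data": {
  "deltas": [
    [0, 0, 0.003, 0, 0, 0],
    [0, 0, 0, 0, 0, 0]
  ]
}}

```text
time: 4.92
eef_pos: [578.6, -22.1, 71.9]
orientation: [[-0.272, 0.962, 0.0], [0.962, 0.272, -0.002], [-0.002, -0.0, -1.0]]
wrist_force: [0.8, -0.0, -1.1]
gripper_width: 85.2
```

{"op": "play_rows", "data": {
  "deltas": [
    [0, 0, 0.003, 0, 0, 0],
    [0, 0, 0.001, 0, 0, 0],
    [0, 0, 0, 0, 0, 0]
  ]
}}

```text
time: 5.3
eef_pos: [578.7, -22.1, 67.8]
orientation: [[-0.272, 0.962, 0.001], [0.962, 0.272, -0.002], [-0.002, 0.0, -1.0]]
wrist_force: [0.5, -0.2, -0.2]
gripper_width: 85.0
```

```bash
python3 go.py 565 53 68 0
python3 - <<'E'
from h import *
p=cap('side','s1.png');a=cv2.imread('pics/s1.png')[140:260,160:340]
cv2.imwrite('pics/s1c.png',cv2.resize(a,None,fx=4.4,fy=4.4,interpolation=cv2.INTER_CUBIC))
E
```

```text
t 5.3 pos [578.7 -22.1  67.8] yaw 15.81 tilt [-1.8e-03  1.0e-04 -1.0e+00] F [ 0.5 -0.2 -0.2] w 85.0 q [-0.1   0.83  0.17  1.83 -0.26  0.5   0.51]
shift now-axes [76.   7.3 -0.4] rz 15.81
shift turned-axes [ 75.1 -13.7  -0.2]
fix tilt rx ry [0.01 0.1 ]
```

View pics/s1c.png

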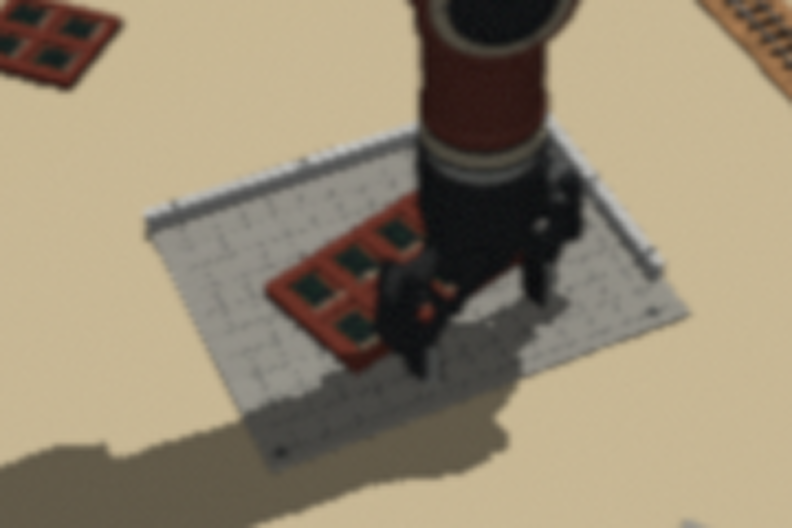

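{"op": "play_rows", "data": {
  "deltas": [
    [0.005, 0, 0, 0, 0, 0],
    [0.005, 0, 0, 0, 0, 0],
    [0.005, 0, 0, 0, 0, 0],
    [0.005, 0, 0, 0, 0, 1.5],
    [0.005, 0, 0, 0, 0, 1.5],
    [0.005, 0, 0, 0, 0, 1.5],
    [0.005, 0, 0, 0, 0, 1.5],
    [0.005, 0, 0, 0, 0, 1.5],
    [0.005, 0, 0, 0, 0, 1.5],
    [0.005, 0, 0, 0, 0, 1.5],
    [0.005, 0, 0, 0, 0, 1.5]
  ]
}}

```text
time: 6.72
eef_pos: [566.5, 33.7, 67.8]
orientation: [[-0.051, 0.999, 0.001], [0.999, 0.051, -0.004], [-0.004, 0.0, -1.0]]
wrist_force: [-0.7, -1.0, 0.5]
gripper_width: 85.7
```

```bash
python3 go.py 568 53 68 0
python3 - <<'E'
from meas import *
p=cap('top')
d=nets.regions_of('wall',p)
for e in d[:2]: print(e['confidence'],*fitrect(p,e['mask'],150,90,14,(560,80,.1)))
E
```

```text
t 6.72 pos [566.5  33.7  67.8] yaw 2.94 tilt [-4.e-03  3.e-04 -1.e+00] F [-0.7 -1.   0.5] w 85.7 q [-0.25  0.83  0.23  1.87 -0.36  0.49  0.29]
shift now-axes [19.2  2.5 -0.2] rz 2.94
shift turned-axes [19.3  1.5 -0.2]
fix tilt rx ry [0.02 0.23]
0.98 [5.63723943e+02 8.52356411e+01 1.14573690e-01] 17.572902716044613 (575.199951171875, 111.23787689208984, (131.93533325195312, 51.86796188354492), 0.40817558765411377)
```

{"op": "play_rows", "data": {
  "deltas": [
    [0.004, 0, 0, 0, 0, 0.8],
    [0.004, 0, 0, 0, 0, 0.8],
    [0.004, 0, 0, 0, 0, 0.7],
    [0.002, 0, 0, 0, 0, 0.6],
    [0, 0, 0, 0, 0, 0]
  ]
}}

```text
time: 7.45
eef_pos: [566.1, 49.2, 67.8]
orientation: [[0.001, 1.0, 0.001], [1.0, -0.001, -0.004], [-0.004, 0.001, -1.0]]
wrist_force: [-0.4, -1.5, 0.4]
gripper_width: 85.6
```

{"op": "play_rows", "data": {
  "deltas": [
    [0.002, 0, 0, 0, 0, 0],
    [0, 0, 0, 0, 0, 0]
  ]
}}

```text
time: 7.7
eef_pos: [566.2, 51.4, 67.8]
orientation: [[0.002, 1.0, 0.001], [1.0, -0.002, -0.003], [-0.003, 0.001, -1.0]]
wrist_force: [-0.3, -0.6, 0.3]
gripper_width: 85.4
```

{"op": "play_rows", "data": {
  "deltas": [
    [0.002, 0, 0, 0, 0, 0],
    [0, 0, 0, 0, 0, 0]
  ]
}}

```text
time: 7.95
eef_pos: [566.3, 53.5, 67.8]
orientation: [[0.002, 1.0, 0.001], [1.0, -0.002, -0.003], [-0.003, 0.001, -1.0]]
wrist_force: [0.3, -1.2, 0.4]
gripper_width: 85.3
```

{"op": "play_rows", "data": {
  "deltas": [
    [0.002, 0, 0, 0, 0, 0],
    [0, 0, 0, 0, 0, 0]
  ]
}}

```text
time: 8.2
eef_pos: [566.0, 53.9, 67.8]
orientation: [[0.004, 1.0, 0.001], [1.0, -0.004, -0.005], [-0.005, 0.001, -1.0]]
wrist_force: [0.4, -0.6, 0.3]
gripper_width: 85.1
```

{"op": "play_rows", "data": {
  "deltas": [
    [0.002, 0, 0, 0, 0, 0],
    [0, 0, 0, 0, 0, 0]
  ]
}}

```text
time: 8.45
eef_pos: [565.9, 54.2, 67.8]
orientation: [[0.006, 1.0, 0.001], [1.0, -0.006, -0.007], [-0.007, 0.001, -1.0]]
wrist_force: [-0.3, -1.8, 0.1]
gripper_width: 85.7
```

```bash
python3 - <<'E'
from h import *
p=cap('side','s2.png');a=cv2.imread('pics/s2.png')[140:260,160:340]
cv2.imwrite('pics/s2c.png',cv2.resize(a,None,fx=4.4,fy=4.4,interpolation=cv2.INTER_CUBIC))
E
```

```text
(no output)
```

View pics/s2c.png

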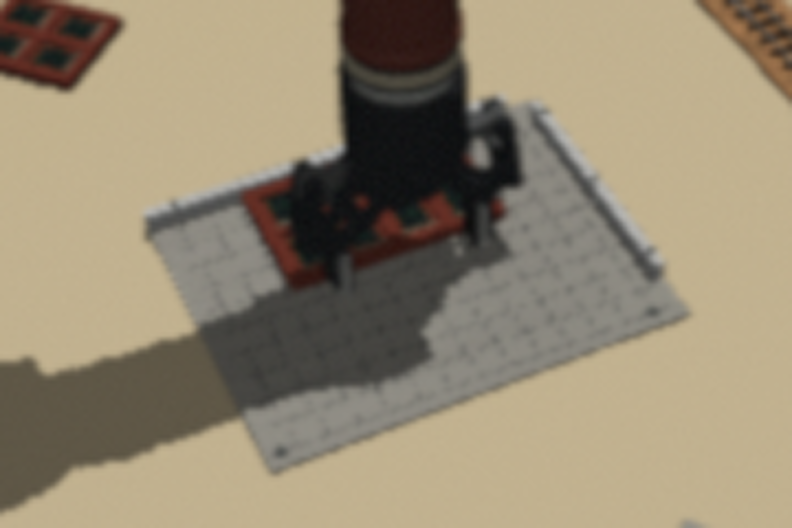

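{"op": "play_rows", "data": {
  "deltas": [
    [-0.01, 0, 0, 0, 0, 0],
    [-0.01, 0, 0, 0, 0.4, 0],
    [0, 0, -0.03, 0, 0, 0],
    [0, 0, -0.03, 0, 0, 0],
    [0.023, -0.04, 0, 0, 0, 0],
    [0.023, -0.04, 0, 0, 0, 0],
    [0.023, -0.04, 0, 0, 0, 0],
    [0, 0, 0, 0, 0, 10],
    [0, 0, 0, 0, 0, 10],
    [0, 0, 0, 0, 0, 10],
    [0, 0, 0, 0, 0, 10],
    [0, 0, 0, 0, 0, 10],
    [0, 0, 0, 0, 0, 10],
    [0, 0, 0, 0, 0, 10],
    [0, 0, 0, 0, 0, 10],
    [0, 0, 0, 0, 0, 10],
    [0, 0, 0, 0, 0, 0]
  ],
  "jaw": 0.35
}}

```text
time: 10.62
eef_pos: [444.3, 127.9, 138.8]
orientation: [[1.0, -0.023, 0.006], [-0.023, -0.999, 0.044], [0.005, -0.045, -0.999]]
wrist_force: [0.5, -0.7, -0.1]
gripper_width: 30.2
```

```bash
python3 go.py 450 104 95 90
python3 - <<'E'
from meas import *
for n in('top','side'):
    p=cap(n,'m3%s.png'%n)
    d=nets.regions_of('wall',p)
    for e in d[:2]: print(n,e['confidence'],e['mask'].sum(),*fitrect(p,e['mask'],150,90,14,(555,108,0.)))
E
```

```text
t 10.62 pos [444.3 127.9 138.8] yaw -91.33 tilt [ 0.005  -0.0445 -0.999 ] F [ 0.5 -0.7 -0.1] w 30.2 q [-0.76  0.7   0.69  2.15 -0.9   0.61 -0.99]
shift now-axes [ 6.  25.7 42.7] rz -1.33
shift turned-axes [ 5.7 23.9 43.8]
fix tilt rx ry [-2.55 -0.29]
top 0.82 1275 [5.66176831e+02 1.07983200e+02 7.10391190e-04] 2.2537617607048017 (565.6761474609375, 108.46730041503906, (96.1609878540039, 153.55712890625), 88.26338958740234)
side 0.62 1323 [ 5.64942607e+02  1.05196476e+02 -6.16965857e-05] 4.037618586984251 (564.921142578125, 105.42100524902344, (103.84032440185547, 155.3454132080078), 89.22605895996094)
```

{"op": "play_rows", "data": {
  "deltas": [
    [0.003, 0.012, 0.015, -2.5, -0.3, -1.3],
    [0.003, 0.011, 0.015, 0, 0, 0],
    [0, 0, 0.012, 0, 0, 0],
    [0, 0, 0, 0, 0, 0]
  ]
}}

```text
time: 11.32
eef_pos: [450.6, 103.3, 93.1]
orientation: [[1.0, 0.004, -0.001], [0.004, -1.0, -0.004], [-0.001, 0.004, -1.0]]
wrist_force: [-0.5, -0.1, 0.7]
gripper_width: 29.7
```

```bash
python3 go.py 462 104 78 90
```

```text
t 11.32 pos [450.6 103.3  93.1] yaw -89.75 tilt [-0.0011  0.0037 -1.    ] F [-0.5 -0.1  0.7] w 29.7 q [-0.67  0.78  0.61  2.16 -0.96  0.51 -0.88]
shift now-axes [11.4 -0.7 15.1] rz 0.25
shift turned-axes [11.4 -0.7 15.1]
fix tilt rx ry [0.21 0.06]
```

{"op": "play_rows", "data": {
  "deltas": [
    [0, 0, 0.008, 0, 0, 0],
    [0, 0, 0.006, 0, 0, 0.2],
    [0, 0, 0, 0, 0, 0]
  ]
}}

```text
time: 11.7
eef_pos: [450.6, 104.0, 78.3]
orientation: [[1.0, 0.002, -0.001], [0.002, -1.0, -0.004], [-0.001, 0.004, -1.0]]
wrist_force: [0.1, -0.3, 0.3]
gripper_width: 29.8
```

{"op": "play_rows", "data": {
  "deltas": [
    [0.006, 0, 0, 0, 0, 0],
    [0.006, 0, 0, 0, 0, 0],
    [0.006, 0, 0, 0, 0, 0],
    [0.005, 0, 0, 0, 0, 0],
    [0.005, 0, 0, 0, 0, 0],
    [0.005, 0, 0, 0, 0, 0],
    [0.005, 0, 0, 0, 0, 0],
    [0.005, 0, 0, 0, 0, 0],
    [0.005, 0, 0, 0, 0, 0],
    [0, 0, 0, 0, 0, 0]
  ]
}}

```text
time: 12.95
eef_pos: [499.8, 103.7, 78.4]
orientation: [[1.0, 0.002, -0.005], [0.002, -1.0, -0.003], [-0.005, 0.003, -1.0]]
wrist_force: [-0.6, -0.3, -0.1]
gripper_width: 29.9
```

```bash
python3 go.py 539 104 78 90; python3 - <<'E'
from h import *
p=cap('side','s4.png');a=cv2.imread('pics/s4.png')[140:260,160:340]
cv2.imwrite('pics/s4c.png',cv2.resize(a,None,fx=4.4,fy=4.4,interpolation=cv2.INTER_CUBIC))
E
```

```text
t 12.95 pos [499.8 103.7  78.4] yaw -89.88 tilt [-0.0052  0.0033 -1.    ] F [-0.6 -0.3 -0.1] w 29.9 q [-0.64  0.85  0.63  2.03 -0.93  0.58 -0.92]
shift now-axes [39.2 -0.2  0.2] rz 0.12
shift turned-axes [39.2 -0.3  0.4]
fix tilt rx ry [0.19 0.3 ]
```

View pics/s4c.png

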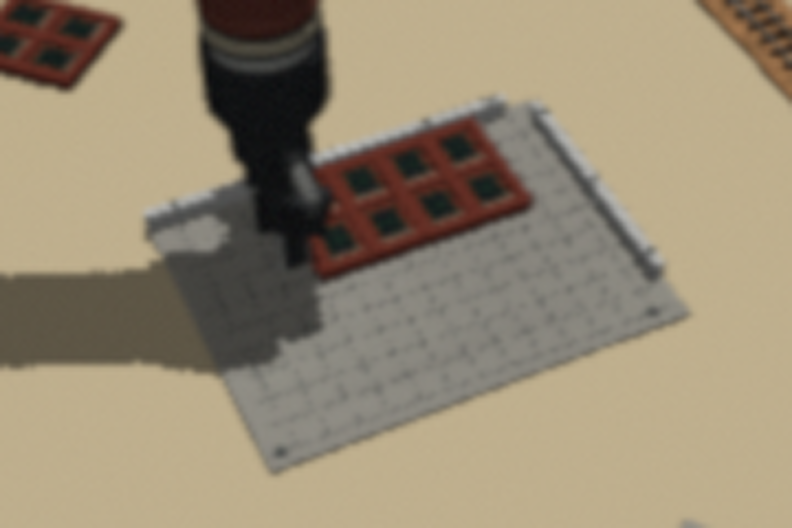

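Pushing works, with the wall still along the fence (its right edge at about 530,200, the short fence at about 600,190). I'll continue towards x ≈ 539.

{"op": "play_rows", "data": {
  "deltas": [
    [0.005, 0, 0, 0, 0.3, 0],
    [0.005, 0, 0, 0, 0, 0],
    [0.005, 0, 0, 0, 0, 0],
    [0.005, 0, 0, 0, 0, 0],
    [0.005, 0, 0, 0, 0, 0],
    [0.004, 0, 0, 0, 0, 0],
    [0.003, 0, 0, 0, 0, 0],
    [0, 0, 0, 0, 0, 0]
  ]
}}

```text
time: 14.0
eef_pos: [533.3, 103.7, 78.3]
orientation: [[1.0, 0.002, -0.002], [0.002, -1.0, -0.003], [-0.002, 0.003, -1.0]]
wrist_force: [-1.3, 0.5, -0.0]
gripper_width: 29.8
```

{"op": "play_rows", "data": {
  "deltas": [
    [0.002, 0, 0, 0, 0, 0],
    [0.002, 0, 0, 0, 0, 0]
  ]
}}

```text
time: 14.25
eef_pos: [536.8, 103.7, 78.3]
orientation: [[1.0, 0.002, -0.003], [0.002, -1.0, -0.003], [-0.003, 0.003, -1.0]]
wrist_force: [-4.0, -0.1, 2.9]
gripper_width: 29.9
```

{"op": "play_rows", "data": {
  "deltas": [
    [0.002, 0, 0, 0, 0, 0],
    [0, 0, 0, 0, 0, 0]
  ]
}}

```text
time: 14.5
eef_pos: [538.6, 103.7, 78.3]
orientation: [[1.0, 0.002, -0.004], [0.002, -1.0, -0.003], [-0.004, 0.003, -1.0]]
wrist_force: [-2.6, -0.6, 2.4]
gripper_width: 29.7
```

{"op": "play_rows", "data": {
  "deltas": [
    [0.002, 0, 0, 0, 0, 0],
    [0, 0, 0, 0, 0, 0]
  ]
}}

```text
time: 14.75
eef_pos: [538.9, 103.6, 78.0]
orientation: [[1.0, 0.001, -0.008], [0.001, -1.0, -0.002], [-0.008, 0.002, -1.0]]
wrist_force: [-2.6, -1.2, 2.3]
gripper_width: 30.1
```

{"op": "play_rows", "data": {
  "deltas": [
    [0.003, 0, 0, 0, 0, 0],
    [0.002, 0, 0, 0, 0, 0]
  ]
}}

```text
time: 15.0
eef_pos: [539.7, 103.4, 77.5]
orientation: [[1.0, 0.001, -0.019], [0.001, -1.0, -0.0], [-0.019, 0.0, -1.0]]
wrist_force: [-5.4, -1.0, 4.0]
gripper_width: 29.7
```

{"op": "play_rows", "data": {
  "deltas": [
    [-0.008, 0, 0, 0, 0, 0],
    [-0.012, 0, 0, 0, 0, 0],
    [-0.01, 0, -0.02, 0, 0, 0],
    [0, 0, -0.05, 0, 0, 0],
    [-0.03, 0, -0.03, 0, 0, 0],
    [-0.03, 0, 0, 0, 0, 0],
    [0, 0, 0, 0, 0, 0]
  ],
  "jaw": 0.35
}}

```text
time: 15.88
eef_pos: [452.8, 105.1, 182.1]
orientation: [[1.0, 0.004, -0.001], [0.004, -1.0, 0.001], [-0.001, -0.001, -1.0]]
wrist_force: [1.0, 0.0, 0.9]
gripper_width: 29.8
```

```bash
python3 go.py 570 50 150 30
python3 - <<'E'
from meas import *
for n in('top','side'):
    p=cap(n,'m5%s.png'%n)
    for th,L,W,z,g in(('jig',280,220,4,(568,52,0)),('wall',150,90,14,(625,109,0.)),('weight',76,51,25,(611,-248,-1.05))):
        for e in nets.regions_of(th,p)[:3]:
            q=fitrect(p,e['mask'],L,W,z,g)
            if q[1]<8: print(n,th,round(e['confidence'],2),*q)
    for e in nets.spot_point('jig_corner',p)[:1]: print(w(p,e['at']))
a=cv2.imread('pics/m5side.png')[140:230,190:340]
cv2.imwrite('pics/s5c.png',cv2.resize(a,None,fx=5.3,fy=5.3,interpolation=cv2.INTER_CUBIC))
E
```

```text
t 15.88 pos [452.8 105.1 182.1] yaw -89.76 tilt [-0.0015 -0.0011 -1.    ] F [1.  0.  0.9] w 29.8 q [-0.8   0.65  0.82  2.1  -0.74  0.71 -1.06]
shift now-axes [117.1  55.7  31.9] rz 60.24
shift turned-axes [106.4 -74.   32.1]
fix tilt rx ry [-0.06  0.09]
top wall 0.76 [ 6.24784975e+02  1.07778297e+02 -8.39685160e-03] 1.7723032917250505 (625.266845703125, 108.36347961425781, (150.92337036132812, 91.13565826416016), 0.3284634053707123)
top weight 0.86 [ 745.63218483 -240.71044705  540.13212223] 1.071756498725753 (745.693359375, -240.99781799316406, (54.15922164916992, 78.84526824951172), 77.51143646240234)
top weight 0.71 [ 611.4231469  -245.85690176   -1.01054845] 1.610477304915572 (611.2740478515625, -246.29702758789062, (53.10855484008789, 83.55224609375), 31.108396530151367)
top weight 0.67 [ 689.29111084 -381.84882473  -61.77398711] 3.5137696403392824 (689.6719360351562, -382.4264831542969, (83.10374450683594, 61.6510009765625), 60.62244415283203)
[701.12302991 153.14554171   2.13793503]
side wall 0.6 [6.23329274e+02 1.05359323e+02 1.28737171e-02] 3.9754139552240964 (622.0799560546875, 105.29641723632812, (103.79684448242188, 156.6277618408203), 88.8362808227539)
side weight 0.86 [ 607.40465411 -253.15962259   -1.0250461 ] 5.737981514062833 (607.8955078125, -253.28875732421875, (67.93893432617188, 82.54737854003906), 30.865341186523438)
side weight 0.66 [ 685.58602412 -387.62660888  142.40149107] 4.264546990019388 (685.4522094726562, -387.9073486328125, (91.26498413085938, 58.299461364746094), 60.19647216796875)
[700.02729364 152.3107665    4.4089471 ]
```

View pics/s5c.png

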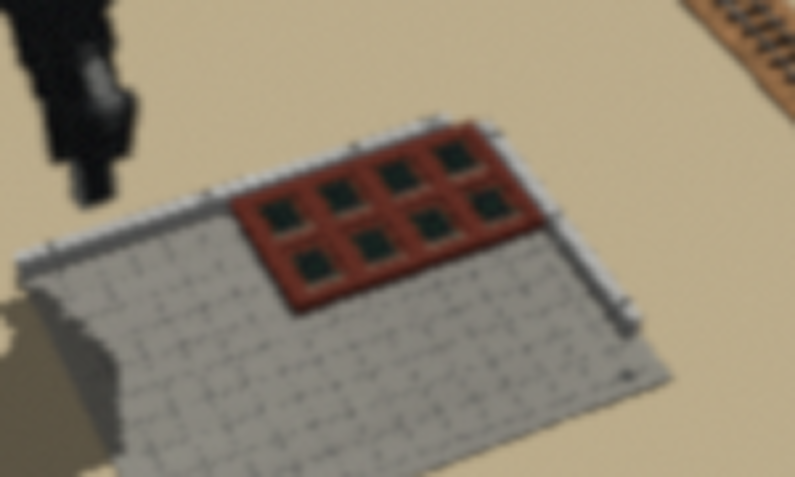

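{"op": "play_rows", "data": {
  "deltas": [
    [0.042, 0.019, 0.01, 0, 0, 0],
    [0.042, 0.019, 0.01, 0, 0, 0],
    [0.042, 0.019, 0.01, 0, 0, 0],
    [0.038, 0.018, 0.01, 0, 0, 0],
    [0, 0, 0, 0, 0, -10],
    [0, 0, 0, 0, 0, -10],
    [0, 0, 0, 0, 0, -10],
    [0, 0, 0, 0, 0, -10],
    [0, 0, 0, 0, 0, -10],
    [0, 0, 0, 0, 0, -10],
    [0, 0, 0, 0, 0, -10],
    [0, 0, 0, 0, 0, -10],
    [0, 0, 0, 0, 0, -8],
    [0, 0, 0, 0, 0, 0]
  ],
  "jaw": 1
}}

```text
time: 18.12
eef_pos: [623.6, 26.2, 132.7]
orientation: [[-0.018, 1.0, -0.01], [1.0, 0.018, -0.004], [-0.004, -0.01, -1.0]]
wrist_force: [-0.8, -0.2, 0.2]
gripper_width: 85.2
```

```bash
python3 go.py 620 36 67.5 0
```

```text
t 18.12 pos [623.6  26.2 132.7] yaw 1.05 tilt [-0.0038 -0.0101 -0.9999] F [-0.8 -0.2  0.2] w 85.2 q [-0.27  0.8   0.33  1.67 -0.35  0.74  0.24]
shift now-axes [10.1 -2.8 65.2] rz 1.05
shift turned-axes [ 9.8 -3.6 65.2]
fix tilt rx ry [-0.58  0.22]
```

{"op": "play_rows", "data": {
  "deltas": [
    [0.003, -0.003, 0.022, -0.6, 0.2, 1.0],
    [0.002, 0, 0.022, 0, 0, 0],
    [0, 0, 0.013, 0, 0, 0],
    [0, 0, 0.004, 0, 0, 0],
    [0, 0, 0, 0, 0, 0]
  ]
}}

```text
time: 18.75
eef_pos: [621.5, 30.3, 70.2]
orientation: [[0.009, 1.0, 0.003], [1.0, -0.009, -0.002], [-0.002, 0.003, -1.0]]
wrist_force: [0.2, -0.3, 0.3]
gripper_width: 85.3
```

```bash
python3 go.py 620 54 67.5 0
```

```text
t 18.75 pos [621.5  30.3  70.2] yaw -0.54 tilt [-0.0017  0.0026 -1.    ] F [ 0.2 -0.3  0.3] w 85.3 q [-0.26  0.88  0.29  1.71 -0.4   0.61  0.25]
shift now-axes [23.6 -1.7  2.6] rz -0.54
shift turned-axes [23.7 -1.5  2.7]
fix tilt rx ry [0.15 0.1 ]
```

{"op": "play_rows", "data": {
  "deltas": [
    [0.006, 0, 0.002, 0, 0, -0.3],
    [0.006, 0, 0, 0, 0, 0],
    [0.005, 0, 0, 0, 0, 0],
    [0.002, 0, 0, 0, 0, 0],
    [0.002, 0, 0, 0, 0, 0],
    [0, 0, 0, 0, 0, 0]
  ]
}}

```text
time: 19.5
eef_pos: [622.8, 53.3, 70.1]
orientation: [[0.004, 1.0, 0.006], [1.0, -0.004, -0.001], [-0.001, 0.006, -1.0]]
wrist_force: [0.2, 0.1, -0.8]
gripper_width: 85.0
```

{"op": "play_rows", "data": {
  "deltas": [
    [0.003, 0, 0, 0, 0, 0],
    [0.003, 0, 0, 0, 0, 0]
  ]
}}

```text
time: 19.75
eef_pos: [622.8, 54.4, 70.2]
orientation: [[0.006, 1.0, 0.007], [1.0, -0.006, -0.008], [-0.008, 0.007, -1.0]]
wrist_force: [0.1, -5.4, 0.7]
gripper_width: 85.9
```

{"op": "play_rows", "data": {
  "deltas": [
    [0.003, 0, 0, 0, 0, 0],
    [0.003, 0, 0, 0, 0, 0]
  ]
}}

```text
time: 20.0
eef_pos: [622.8, 54.8, 70.3]
orientation: [[0.009, 1.0, 0.007], [1.0, -0.008, -0.016], [-0.016, 0.007, -1.0]]
wrist_force: [-0.6, -6.0, 0.4]
gripper_width: 85.4
```

{"op": "play_rows", "data": {
  "deltas": [
    [-0.006, 0, 0, 0, 0, 0],
    [-0.012, 0, 0, 0, 0.8, 0],
    [0, 0, -0.04, 0, 0, 0],
    [0, 0, -0.035, 0, 0, 0],
    [-0.045, -0.002, 0, 0, 0, 0],
    [-0.045, -0.002, 0, 0, 0, 0],
    [-0.045, -0.002, 0, 0, 0, 0],
    [-0.045, -0.002, 0, 0, 0, 0],
    [-0.045, -0.002, 0, 0, 0, 0],
    [-0.04, -0.002, 0, 0, 0, 0],
    [0, 0, 0, 0, 0, -10.3],
    [0, 0, 0, 0, 0, -10.3],
    [0, 0, 0, 0, 0, -10.3],
    [0, 0, 0, 0, 0, 0]
  ]
}}

```text
time: 21.75
eef_pos: [606.7, -239.8, 145.9]
orientation: [[-0.513, 0.858, 0.014], [0.858, 0.513, 0.016], [0.007, 0.02, -1.0]]
wrist_force: [0.3, 0.9, -0.2]
gripper_width: 85.2
```

```bash
python3 go.py 611.3 -248 100 31
```

```text
t 21.75 pos [ 606.7 -239.8  145.9] yaw 30.89 tilt [ 0.0066  0.0198 -0.9998] F [ 0.3  0.9 -0.2] w 85.2 q [ 0.27  0.79  0.14  1.58 -0.17  0.78  1.03]
shift now-axes [-9.7 -1.1 45.8] rz -0.11
shift turned-axes [-9.4 -0.2 45.9]
fix tilt rx ry [ 1.13 -0.38]
```

{"op": "play_rows", "data": {
  "deltas": [
    [-0.005, 0, 0.018, 1.1, -0.4, 0],
    [-0.004, 0, 0.018, 0, 0, 0],
    [0, 0, 0.01, 0, 0, 0],
    [0, 0, 0, 0, 0, 0]
  ]
}}

```text
time: 22.25
eef_pos: [611.2, -247.0, 94.9]
orientation: [[-0.509, 0.861, -0.003], [0.861, 0.509, 0.001], [0.002, -0.002, -1.0]]
wrist_force: [-0.6, 0.0, -0.4]
gripper_width: 85.6
```

```bash
python3 go.py 611.3 -248 72 31
```

```text
t 22.25 pos [ 611.2 -247.    94.9] yaw 30.6 tilt [ 0.002  -0.0022 -1.    ] F [-0.6  0.  -0.4] w 85.6 q [ 0.27  0.87  0.15  1.58 -0.17  0.71  1.03]
shift now-axes [-0.9 -0.3 22.9] rz -0.4
shift turned-axes [-0.9 -0.4 22.9]
fix tilt rx ry [-0.12 -0.12]
```

{"op": "play_rows", "data": {
  "deltas": [
    [0, 0, 0.009, 0, 0, -0.3],
    [0, 0, 0.008, 0, 0, 0],
    [0, 0, 0.005, 0, 0, 0],
    [0, 0, 0, 0, 0, 0]
  ]
}}

```text
time: 22.75
eef_pos: [611.5, -246.8, 71.8]
orientation: [[-0.514, 0.858, -0.002], [0.858, 0.514, 0.0], [0.001, -0.002, -1.0]]
wrist_force: [-0.8, -0.7, -0.2]
gripper_width: 85.4
```

```bash
python3 go.py 611.3 -248 72 31; python3 - <<'E'
from h import *
p=cap('side','s6.png');a=cv2.imread('pics/s6.png')[210:320,260:410]
cv2.imwrite('pics/s6c.png',cv2.resize(a,None,fx=5.3,fy=5.3,interpolation=cv2.INTER_CUBIC))
E
```

```text
t 22.75 pos [ 611.5 -246.8   71.8] yaw 30.92 tilt [ 0.0014 -0.0015 -1.    ] F [-0.8 -0.7 -0.2] w 85.4 q [ 0.27  0.9   0.14  1.58 -0.17  0.67  1.03]
shift now-axes [-0.9 -0.8 -0.2] rz -0.08
shift turned-axes [-0.9 -0.8 -0.2]
fix tilt rx ry [-0.09 -0.08]
```

View pics/s6c.png

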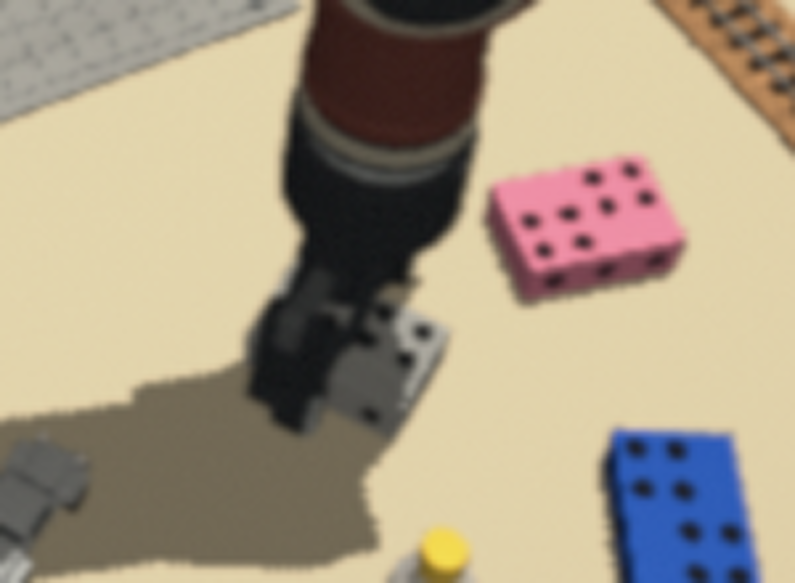

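{"op": "play_rows", "data": {
  "deltas": [
    [0, 0, 0, 0, 0, 0],
    [0, 0, 0, 0, 0, 0],
    [0, 0, 0, 0, 0, 0],
    [0, 0, 0, 0, 0, 0],
    [0, 0, 0, 0, 0, 0],
    [0, 0, 0, 0, 0, 0]
  ],
  "jaw": 0,
  "force": 70
}}

```text
time: 23.55
eef_pos: [612.6, -247.0, 73.4]
orientation: [[-0.514, 0.858, 0.001], [0.858, 0.514, -0.0], [-0.001, 0.001, -1.0]]
wrist_force: [0.7, 0.4, 0.7]
gripper_width: 49.7
```

{"op": "play_rows", "data": {
  "deltas": [
    [0, 0, -0.01, 0, 0, 0],
    [0, 0, -0.02, 0, 0, 0],
    [0, 0, -0.025, 0, 0, 0],
    [0, 0, -0.025, 0, 0, 0],
    [0, 0, 0, 0, 0, 0]
  ]
}}

```text
time: 24.18
eef_pos: [609.2, -245.7, 153.9]
orientation: [[-0.513, 0.858, -0.009], [0.858, 0.513, 0.003], [0.007, -0.006, -1.0]]
wrist_force: [0.5, -0.8, -6.9]
gripper_width: 49.6
```

```bash
python3 go.py 625 108.5 130 0; python3 go.py 625 108.5 130 90
```

```text
t 24.18 pos [ 609.2 -245.7  153.9] yaw 30.89 tilt [ 0.0073 -0.0056 -1.    ] F [ 0.5 -0.8 -6.9] w 49.6 q [ 0.26  0.79  0.16  1.55 -0.16  0.82  1.02]
shift now-axes [295.7 195.6  25. ] rz 30.89
shift turned-axes [354.2  15.8  23.9]
fix tilt rx ry [-0.32 -0.42]
t 24.18 pos [ 609.2 -245.7  153.9] yaw 30.89 tilt [ 0.0073 -0.0056 -1.    ] F [ 0.5 -0.8 -6.9] w 49.6 q [ 0.26  0.79  0.16  1.55 -0.16  0.82  1.02]
shift now-axes [295.7 195.6  25. ] rz -59.11
shift turned-axes [-15.8 354.2  23.9]
fix tilt rx ry [-0.32 -0.42]
```

{"op": "play_rows", "data": {
  "deltas": [
    [0.02, 0.013, 0, -0.3, -0.4, 0],
    [0.04, 0.027, 0, 0, 0, 0],
    [0.042, 0.028, 0, 0, 0, 0],
    [0.042, 0.028, 0, 0, 0, 0],
    [0.042, 0.028, 0, 0, 0, 0],
    [0.04, 0.027, 0, 0, 0, 0],
    [0.03, 0.02, 0, 0, 0, 0],
    [0.02, 0.013, 0, 0, 0, 0],
    [0.005, 0.003, 0, 0, 0, 0],
    [0, 0, 0, 0, 0, 8],
    [0, 0, 0, 0, 0, 8],
    [0, 0, 0, 0, 0, 8],
    [0, 0, 0, 0, 0, 6],
    [0, 0, 0, 0, 0, 0]
  ]
}}

```text
time: 25.92
eef_pos: [616.5, 93.0, 140.3]
orientation: [[0.011, 1.0, -0.028], [1.0, -0.011, -0.008], [-0.008, -0.027, -1.0]]
wrist_force: [0.0, -0.6, -7.7]
gripper_width: 49.5
```

```bash
python3 go.py 625 108.5 110 0
```

```text
t 25.93 pos [616.5  93.  140.3] yaw -0.65 tilt [-0.008  -0.0274 -0.9996] F [ 0.  -0.6 -7.7] w 49.5 q [-0.39  0.8   0.36  1.65 -0.36  0.79  0.12]
shift now-axes [15.8  9.2 29.9] rz -0.65
shift turned-axes [15.5  8.5 30.3]
fix tilt rx ry [-1.57  0.46]
```

{"op": "play_rows", "data": {
  "deltas": [
    [0.008, 0.004, 0.01, -1.5, 0.4, -0.6],
    [0.007, 0.004, 0.01, 0, 0, 0],
    [0, 0, 0.008, 0, 0, 0],
    [0, 0, 0, 0, 0, 0]
  ]
}}

```text
time: 26.42
eef_pos: [624.0, 104.5, 110.1]
orientation: [[-0.0, 1.0, -0.004], [1.0, 0.0, -0.003], [-0.003, -0.004, -1.0]]
wrist_force: [-0.4, -0.1, -6.9]
gripper_width: 49.4
```

```bash
python3 go.py 625 108.5 92 0;  python3 - <<'E'
from meas import *
p=cap('side','s7.png');a=cv2.imread('pics/s7.png')[130:230,190:340]
cv2.imwrite('pics/s7c.png',cv2.resize(a,None,fx=5.3,fy=5.3,interpolation=cv2.INTER_CUBIC))
for e in nets.spot_point('weight',p): print(e['confidence'],w(p,e['at']))
E
```

```text
t 26.43 pos [624.  104.5 110.1] yaw 0.0 tilt [-0.0035 -0.0038 -1.    ] F [-0.4 -0.1 -6.9] w 49.4 q [-0.4   0.84  0.34  1.66 -0.38  0.71  0.13]
shift now-axes [ 4.1  1.1 18.1] rz 0.0
shift turned-axes [ 4.   1.  18.1]
fix tilt rx ry [-0.22  0.2 ]
0.97 [ 745.98017656 -240.09541868   -1.66216409]
0.61 [ 6.92106715e+02 -3.80209088e+02  4.98815997e-01]
```

View pics/s7c.png

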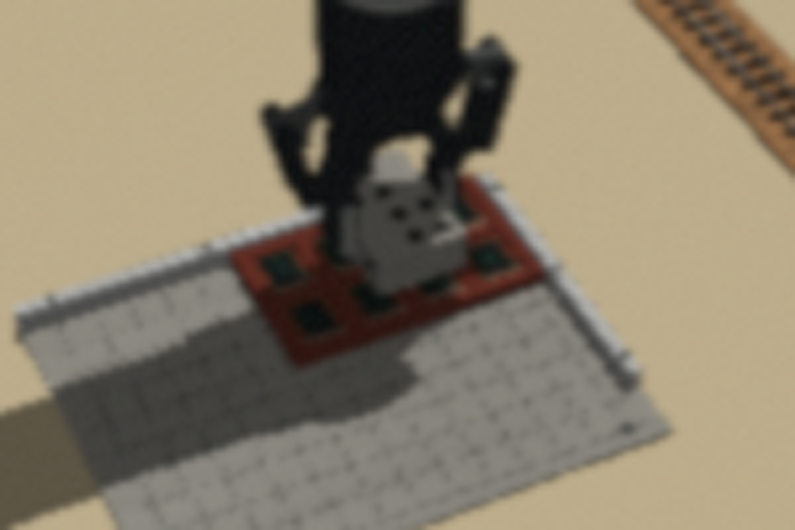

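```bash
python3 - <<'E'
from meas import *
p=cap('side');big=cv2.resize(cv2.cvtColor(p['frame'],cv2.COLOR_RGB2BGR),None,fx=10,fy=10,interpolation=cv2.INTER_CUBIC)
outs=[]
for deg in(0,12):
    im=big.copy();t=np.radians(deg);c,s=np.cos(t),np.sin(t)
    g=np.array([624,104.5,110-73.4+22])
    def P(x,y,z): # x across jaws, y along long axis, z rel. bottom
        d=np.array([x,y*c-(z-22)*s,y*s+(z-22)*c]);return tuple(((w2pix(p,g+d)+.5)*10).astype(int))
    for z in(0,25):
        q=[P(-25.5,-38,z),P(25.5,-38,z),P(25.5,38,z),P(-25.5,38,z)]
        cv2.polylines(im,[np.array(q)],True,(0,255,0) if z else (0,255,255),1)
    outs.append(im[1550:1950,2400:2850])
cv2.imwrite('pics/ov.png',cv2.resize(np.hstack(outs),(800,355)))
E
```

```text
(no output)
```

View pics/ov.png

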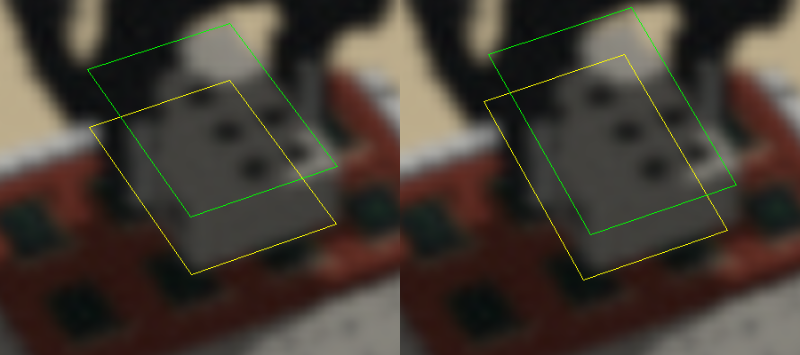

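{"op": "play_rows", "data": {
  "deltas": [
    [0.002, 0.001, 0.005, -0.2, 0.2, 0],
    [0.002, 0, 0.005, 0, 0, 0],
    [0, 0, 0.004, 0, 0, 0],
    [0, 0, 0.002, 0, 0, 0],
    [0, 0, 0, 0, 0, 0]
  ]
}}

```text
time: 27.2
eef_pos: [626.4, 109.0, 95.0]
orientation: [[-0.0, 1.0, 0.004], [1.0, 0.0, 0.001], [0.001, 0.004, -1.0]]
wrist_force: [-0.5, 0.7, -6.7]
gripper_width: 49.3
```

```bash
python3 go.py 625 108.5 87.5 0
```

```text
t 27.2 pos [626.4 109.   95. ] yaw 0.01 tilt [ 0.001   0.0042 -1.    ] F [-0.5  0.7 -6.7] w 49.3 q [-0.39  0.86  0.32  1.66 -0.39  0.68  0.13]
shift now-axes [-0.5 -1.4  7.5] rz 0.01
shift turned-axes [-0.5 -1.4  7.5]
fix tilt rx ry [ 0.24 -0.05]
```

{"op": "play_rows", "data": {
  "deltas": [
    [0, 0, 0.002, 0.2, 0, 0],
    [0, 0, 0.002, 0, 0, 0],
    [0, 0, 0.001, 0, 0, 0],
    [0, 0, 0, 0, 0, 0]
  ]
}}

```text
time: 27.7
eef_pos: [626.6, 108.8, 89.9]
orientation: [[0.0, 1.0, 0.001], [1.0, -0.0, 0.001], [0.001, 0.001, -1.0]]
wrist_force: [-0.8, 1.5, -7.3]
gripper_width: 49.5
```

{"op": "play_rows", "data": {
  "deltas": [
    [0, 0, 0.001, 0, 0, 0],
    [0, 0, 0, 0, 0, 0]
  ]
}}

```text
time: 27.95
eef_pos: [626.7, 108.8, 88.9]
orientation: [[0.0, 1.0, 0.001], [1.0, -0.0, 0.001], [0.001, 0.001, -1.0]]
wrist_force: [0.3, 0.2, -7.8]
gripper_width: 49.8
```

{"op": "play_rows", "data": {
  "deltas": [
    [0, 0, 0.001, 0, 0, 0],
    [0, 0, 0, 0, 0, 0]
  ]
}}

```text
time: 28.2
eef_pos: [626.7, 108.9, 87.9]
orientation: [[-0.0, 1.0, 0.001], [1.0, 0.0, 0.001], [0.001, 0.001, -1.0]]
wrist_force: [-0.4, 0.2, -6.3]
gripper_width: 49.5
```

{"op": "play_rows", "data": {
  "deltas": [
    [0, 0, 0.001, 0, 0, 0],
    [0, 0, 0, 0, 0, 0]
  ]
}}

```text
time: 28.45
eef_pos: [627.0, 108.8, 87.4]
orientation: [[0.0, 1.0, 0.002], [1.0, -0.0, 0.001], [0.001, 0.002, -1.0]]
wrist_force: [-0.2, 1.1, -7.1]
gripper_width: 49.9
```

{"op": "play_rows", "data": {
  "deltas": [
    [0, 0, 0.001, 0, 0, 0],
    [0, 0, 0, 0, 0, 0]
  ]
}}

```text
time: 28.7
eef_pos: [627.0, 108.8, 87.4]
orientation: [[0.0, 1.0, 0.002], [1.0, -0.0, 0.001], [0.001, 0.002, -1.0]]
wrist_force: [-0.2, 0.4, -6.9]
gripper_width: 49.7
```

{"op": "play_rows", "data": {
  "deltas": [
    [0, 0, 0.002, 0, 0, 0],
    [0, 0, 0.002, 0, 0, 0]
  ]
}}

```text
time: 28.95
eef_pos: [627.1, 108.7, 87.3]
orientation: [[-0.0, 1.0, 0.002], [1.0, 0.0, 0.003], [0.003, 0.002, -1.0]]
wrist_force: [-5.0, 0.1, 8.1]
gripper_width: 49.8
```

{"op": "play_rows", "data": {
  "deltas": [
    [0, 0, 0, 0, 0, 0],
    [0, 0, 0, 0, 0, 0]
  ]
}}

```text
time: 29.2
eef_pos: [627.2, 108.7, 87.4]
orientation: [[0.0, 1.0, 0.003], [1.0, -0.0, 0.003], [0.003, 0.003, -1.0]]
wrist_force: [-0.8, 0.1, -3.7]
gripper_width: 49.3
```

{"op": "play_rows", "data": {
  "deltas": [
    [0, 0, 0, 0, 0, 0],
    [0, 0, 0, 0, 0, 0],
    [0, 0, 0, 0, 0, 0],
    [0, 0, 0, 0, 0, 0]
  ],
  "jaw": 0.85
}}

```text
time: 29.7
eef_pos: [630.5, 108.6, 89.4]
orientation: [[0.0, 1.0, 0.011], [1.0, -0.0, 0.003], [0.003, 0.011, -1.0]]
wrist_force: [-0.4, -0.1, -0.1]
gripper_width: 72.6
```

{"op": "play_rows", "data": {
  "deltas": [
    [0, -0.002, -0.006, 0, 0, 0],
    [0, -0.001, -0.012, 0, 0, 0],
    [0, 0, -0.025, 0, 0, 0],
    [0, 0, -0.04, 0, 0, 0],
    [0, 0, -0.03, 0, 0, 0],
    [-0.04, -0.03, 0, 0, 0, 0],
    [-0.05, -0.03, 0, 0, 0, 0],
    [-0.05, -0.03, 0, 0, 0, 0],
    [-0.03, -0.02, 0, 0, 0, 0],
    [0, 0, 0, 0, 0, 0],
    [0, 0, 0, 0, 0, 0]
  ]
}}

```text
time: 31.08
eef_pos: [515.4, -65.7, 212.9]
orientation: [[-0.002, 1.0, 0.026], [1.0, 0.002, 0.005], [0.005, 0.026, -1.0]]
wrist_force: [-0.1, 0.1, -1.2]
gripper_width: 72.6
```

```bash
python3 - <<'E'
from meas import *
for n in('top','side'):
    p=cap(n,'m8%s.png'%n)
    for th,L,W,z,g in(('jig',280,220,4,(568,52,0)),('wall',150,90,14,(625,109,0.)),('weight',76,51,39,(626,108,1.57))):
        for e in nets.regions_of(th,p)[:4]:
            q=fitrect(p,e['mask'],L,W,z,g)
            if q[1]<8: print(n,th,round(e['confidence'],2),*q)
    for e in nets.spot_point('weight',p): print(n,w(p,e['at']))
    for th in('glue','pickup','end_wall'): print(th,[w(p,e['at']).round(1) for e in nets.spot_point(th,p)[:1]])
a=cv2.imread('pics/m8side.png')[130:230,190:340]
cv2.imwrite('pics/s8c.png',cv2.resize(a,None,fx=5.3,fy=5.3,interpolation=cv2.INTER_CUBIC))
print(manip.state()['eef_pos'],manip.state()['wrist_force'])
E
```

```text
top weight 0.96 [626.74779768 107.06603481   1.58485205] 1.392719938620999 (626.8836059570312, 107.175537109375, (54.653282165527344, 76.97785186767578), 0.21935459971427917)
top [ 691.81542712 -386.49450191    0.89220325]
top [631.18323333 109.1178725   12.9951537 ]
top [ 746.01638605 -239.10429229   -1.03449303]
glue [array([626.5, 108. ,   3.9])]
pickup [array([ 442.1, -255.8,    1.4])]
end_wall [array([ 4.215e+02,  3.708e+02, -1.000e-01])]
side weight 0.53 [6.35173537e+02 6.24347575e+01 1.41459960e-01] 6.740061818369192 (604.0133056640625, 69.25820922851562, (37.842323303222656, 22.720073699951172), 84.08021545410156)
side [ 6.91349804e+02 -3.82671150e+02  6.57980472e-01]
side [626.97380944 104.45970562  17.6197162 ]
side [ 746.8934052  -244.34268355   -4.33737521]
glue [array([ 566.1, -371. ,    0.6])]
pickup [array([ 446.4, -256.6,   -2. ])]
end_wall [array([429.4, 376.1,   2.9])]
[514.7717779  -66.49138285 212.1374612 ] [-0.12496429 -0.29859788 -0.07012916]
```

View pics/s8c.png

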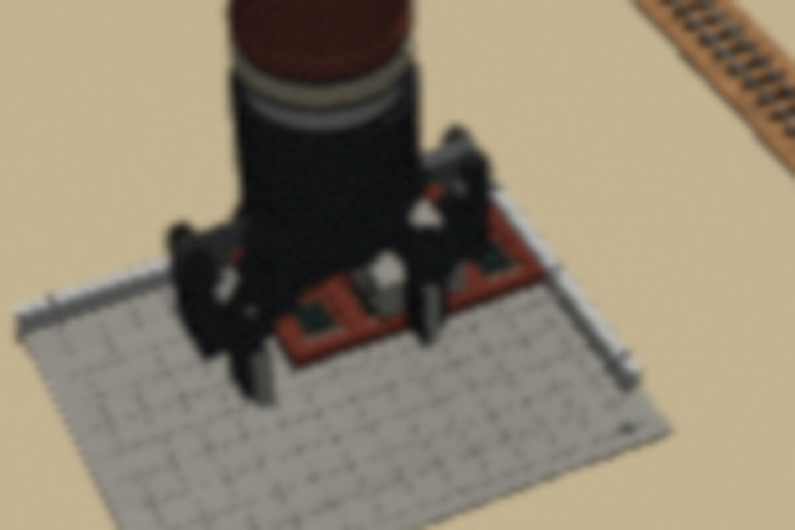

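{"op": "play_rows", "data": {
  "deltas": [
    [0.03, -0.02, -0.01, 1.0, 0.3, 0],
    [0.045, -0.02, 0, 0, 0, 0],
    [0.045, -0.02, 0, 0, 0, 0],
    [0.045, -0.02, 0, 0, 0, 0],
    [0.03, 0, 0, 0, 0, 0],
    [0, 0, 0, 0, 0, 0],
    [0, 0, 0, 0, 0, 0]
  ]
}}

```text
time: 32.75
eef_pos: [433.8, 132.1, 223.3]
orientation: [[0.002, 1.0, 0.01], [1.0, -0.003, 0.008], [0.008, 0.01, -1.0]]
wrist_force: [0.6, 0.4, -0.0]
gripper_width: 72.5
```

```bash
python3 - <<'E'
from meas import *
for n in('top','side'):
    p=cap(n,'m9%s.png'%n)
    m=sum(e['mask'] for e in nets.regions_of('wall',p)[:1])
    for e in nets.regions_of('weight',p)[:4]:
        q=fitrect(p,e['mask'],76,51,39,(626,108,1.57))
        if q[1]<8: m=m|e['mask'];print(n,'weight',e['confidence'],q[0])
    print(n,'wall+block',*fitrect(p,m,150,90,14,(625,109,0)))
a=[cv2.resize(cv2.imread('pics/m9side.png')[130:220,200:330],(520,360),interpolation=cv2.INTER_CUBIC),cv2.resize(cv2.imread('pics/m9top.png')[140:230,195:265],(280,360),interpolation=cv2.INTER_CUBIC)]
cv2.imwrite('pics/s9c.png',np.hstack(a))
print(manip.state()['eef_pos'],manip.state()['wrist_force'])
E
```

```text
top weight 0.77 [628.18127613 108.07549286   1.59731609]
top wall+block [ 6.24661538e+02  1.07450624e+02 -1.41129592e-02] 1.1359646671636516 (625.24658203125, 106.769287109375, (150.84104919433594, 94.43586730957031), 0.2117273509502411)
side weight 0.94 [622.24583989  95.57849202   1.54951527]
side wall+block [6.22939962e+02 1.05726857e+02 9.70674781e-03] 7.295340289797522 (622.98291015625, 112.16509246826172, (157.093017578125, 116.3463134765625), 0.14487524330615997)
[433.92963158 132.04441433 223.2827449 ] [ 0.63925303  0.09927429 -1.33924777]
```

View pics/s9c.png

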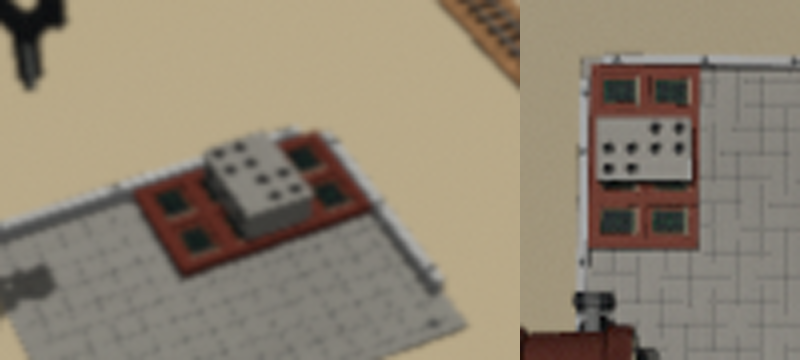

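```bash
python3 -c "
from h import *
print(manip.finish_job(), manip.state()['time'])"
```

```text
the job is handed in; nothing more can be done
the job is handed in; nothing more can be done
```

The wall sits in the corner of the jig with the steel block lying flat on its middle. I handed the job in after about 33 s of robot time, with the arm clear; no verdict was reported.

**How it was done:** I pushed the wall's long edge with the open fingers, turning it straight and into the long fence. I then pushed its short edge into the short fence, and pushed the long edge once more. Each push stopped where flush contact was expected. The block was gripped across its 51 mm side, lowered in 1–2 mm steps until the wrist force showed contact, and released.

**Last checks:**

| Item | Measured (world x, y, mm) | Target | Result |
|---|---|---|---|
| Wall centre, top camera | (624.7, 107.5) | about (625, 109) | no gap visible at either fence; not visibly moved by the block |
| Block centre, top camera | (628, 108) | within 20 mm of the wall's centre | about 3 mm off; looks flat |
| Pickup, end wall | within about 5 mm of first readings | within 20 mm of the start | not moved beyond network noise |
| Glue bottle, side camera | within about 2 mm of first reading | within 20 mm of the start | not moved |

**What disagreed:**
- **Wall position:** the top camera's y is about 1.5 mm short of flush, which is within its 2 mm calibration but close to the 2 mm limit.
- **Wall angle:** the fits scatter from −0.014 to +0.010 rad between the cameras; the limit is 0.02.
- **Side camera:** it gives offset centres for wall and block, because its masks include their side faces.
- **Glue bottle:** the network once reported it on top of the block in the top view, which was plainly wrong.

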